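# Gauge the hex bolts by length

## Robot

A 6-joint arm with a two-finger parallel gripper is mounted at the origin on the work surface. World frame = base frame: x ahead of the robot, y to its left, z up, the work surface at z = 0. Lengths are in m, angles in rad, forces in N, time in s.
With the tool pointing down it reaches from about 0.2 to 0.875 m from the base axis. Payload 3.4 kg.
Tool frame: the origin (TCP) lies midway between the tips of the shut fingers; the grasp point (between the pads) lies robot.pinch_z behind it (robot.pinch_z is the distance from the TCP to the grasp point, in m); z points along the fingers, y is the line along which they close (so a half turn about z gives the same grasp; the last joint's range is limited). The gripper opens to 94 mm and grips with 3 to 60 N. Pads are 16 mm wide; open, the fingers measure 119 mm over their backs; the gripper's body (75 mm by 177 mm) begins 78 mm behind the grasp point.
Start: joints at [0.989, 0.276, 1.505, -0, 1.361, -0.121], TCP at [0.256, 0.515, 0.205] pointing down, gripper open.
Joint ranges: [-2.89, 2.89], [-0.75, 2.08], [0.22, 2.7], [-1.18, 4.32], [0.11, 2.71], [-2.7, 2.7]. Speed limits (rad/s): [2.57, 2.57, 3.14, 3.14, 3.14, 3.14].

## Interface

Orientations are given as a unit quaternion [w, x, y, z].
In Python, from workcell import monitor, camera, calibration, order, robot gives the robot as it stands. The module is installed in compiled form; this text tells all that it offers.
- The arm moves only by the tool arm_command, never from a script. Its argument "moves" is text: rows parted by semicolons, each of 7 numbers parted by spaces: the turn, a rotation vector about the tool's x, y, z as a fraction of full scale, then the shift along the tool's x, y, z as a fraction of full scale, then the gripper command: -1 is shut, 1 is fully open, values between are in proportion. A call has 1 to 5 rows; each row shifts and turns the commanded pose from where the row before left it, along the tool's axes as they then stand; what a row does not reach is not made up. Full scale, the value 1, is 0.03 m for a shift and 5 degrees for a turn. A row lasts 1/8 s, in which the tool goes at most 62.5 mm and 10.7 degrees, less where a joint would pass 70% of its speed; a pose out of reach is approached as far as the arm can. A call with a number of a shift or a turn outside -1 to 1 is refused whole. A call with a gripper value outside its range is refused whole. The fingers move at their own pace and stop on an object; the grip force is fixed at half the most. Time passes only in rows, so rows that do not move let the fingers close. It gives the time, the measured TCP pose, the force, the opening and the grip force at its end, in the units of the state.
- monitor.get_obs(): the state, without advancing time (a new reading comes with each control period).
- camera(name): name is "scene" or "top" or "wrist"; returns the picture (420x560x3 uint8, red, green, blue); there is no depth.
- calibration(name): a dict with "intrinsics" (3x3 intrinsics, pixels), "eye" and "orientation" of the camera in the world. Camera axes: x right, y down, z forward; pixel columns grow to the right and rows downward; lengths in m; the calibration is good to about 2 mm. A picture is of the moment at which its call begins: read the wrist's pose just before it. calibration takes no time and is no camera call; for the wrist camera it gives the pose at the moment of the call.
- order.sign_off(): hands the job in; it is judged then, once.
The state is a dict: "clock": time; "joints": joint angles; "dq": joint speeds; "effort": joint torques, N m; "ee_pos": TCP position; "ee_rot": TCP orientation; "contact_force": force on the tool from outside, world axes, zero at the start; "wrist_torque": the same for the moment, N m; "gripper_width": finger opening in m; "finger_force": force on a finger pad.
Only numpy, scipy, OpenCV 4.12 (cv2) and the standard library are available. Lean on these libraries where they do the work, as an engineer would, in place of code of your own. Each camera call takes 0.05 s, during which the arm holds its last target. There are 200 camera calls.

## Task

Sort the four hex bolts by length: lay each one flat in the middle of the notch of the gauge plate that fits its length, lengthwise along the notch and down on its floor between the two raised ends. Each plate takes one bolt, the shortest bolt in the shortest plate and so on up; which end the head points to does not matter. Leave the two eye bolts lying where they are, and let go of everything.

Things in the scene. Friction and masses are not known exactly. Their poses are not given: they have to be found in the camera images.
- bolt_50: the shortest hex bolt, loose, steel, lying level, does not roll: 50 mm long along x; hex head 10 mm thick at -x, hex nut 8 mm thick 2 mm short of the +x end (both 24 mm across flats, 28 across corners), between them 30 mm of bare threaded shank, 16 mm diameter, to grip. Origin: on the axis at mid-length (middle of the bare shank), 12 mm above its support. About 120 g, +-30%
- bolt_70: the second shortest hex bolt, loose, steel, lying level, does not roll: 70 mm long along x; hex head 10 mm thick at -x, hex nut 8 mm thick 2 mm short of the +x end (both 24 mm across flats, 28 across corners), between them 50 mm of bare threaded shank, 16 mm diameter, to grip. Origin: on the axis at mid-length (middle of the bare shank), 12 mm above its support. About 144 g, +-30%
- bolt_90: the second longest hex bolt, loose, steel, lying level, does not roll: 90 mm long along x; hex head 10 mm thick at -x, hex nut 8 mm thick 2 mm short of the +x end (both 24 mm across flats, 28 across corners), between them 70 mm of bare threaded shank, 16 mm diameter, to grip. Origin: on the axis at mid-length (middle of the bare shank), 12 mm above its support. About 168 g, +-30%
- bolt_110: the longest hex bolt, loose, steel, lying level, does not roll: 110 mm long along x; hex head 10 mm thick at -x, hex nut 8 mm thick 2 mm short of the +x end (both 24 mm across flats, 28 across corners), between them 90 mm of bare threaded shank, 16 mm diameter, to grip. Origin: on the axis at mid-length (middle of the bare shank), 12 mm above its support. About 192 g, +-30%
- gauge_50: the shortest gauge plate, fixed, aluminium, 82 mm long (x), 40 mm wide (y). A notch 66 mm long along x is cut across its top, open upwards and at both sides; its floor is 5 mm above the table; the raised ends are 8 mm long, tops 17 mm above the table. Takes the 50 mm bolt with 8 mm to spare at each end. Origin: centre of the underside. A bolt in it has its axis 17 mm above the table
- gauge_70: the second shortest gauge plate, fixed, aluminium, 102 mm long (x), 40 mm wide (y). A notch 86 mm long along x is cut across its top, open upwards and at both sides; its floor is 5 mm above the table; the raised ends are 8 mm long, tops 17 mm above the table. Takes the 70 mm bolt with 8 mm to spare at each end. Origin: centre of the underside. A bolt in it has its axis 17 mm above the table
- gauge_90: the second longest gauge plate, fixed, aluminium, 122 mm long (x), 40 mm wide (y). A notch 106 mm long along x is cut across its top, open upwards and at both sides; its floor is 5 mm above the table; the raised ends are 8 mm long, tops 17 mm above the table. Takes the 90 mm bolt with 8 mm to spare at each end. Origin: centre of the underside. A bolt in it has its axis 17 mm above the table
- gauge_110: the longest gauge plate, fixed, aluminium, 142 mm long (x), 40 mm wide (y). A notch 126 mm long along x is cut across its top, open upwards and at both sides; its floor is 5 mm above the table; the raised ends are 8 mm long, tops 17 mm above the table. Takes the 110 mm bolt with 8 mm to spare at each end. Origin: centre of the underside. A bolt in it has its axis 17 mm above the table
- eye_short: a shorter eye bolt, loose, steel, lying flat, not to be moved: a ring 40 mm across at -x with a plain thin shank towards +x, 70 mm long overall, 8 mm thick. Origin: mid-length, 4 mm above the table
- eye_long: a longer eye bolt, loose, steel, lying flat, not to be moved: a ring 40 mm across at -x with a plain thin shank towards +x, 105 mm long overall, 8 mm thick. Origin: mid-length, 4 mm above the table
Things that resemble listed ones, but are neither listed nor needed, are in the scene too. What is shaped like the gauge_90 but orange or red is not meant. Leave any pink look-alike of the bolt_50 alone.

How it is judged:
By the outcome, as a careful person would: the job done as asked, in the order asked, and still so for the second after the job is handed in, with the robot touching nothing.
It also fails if it takes over 112 s, if anything falls off the work surface, if the arm or the gripper's body presses on something with over 40 N, if the wrist force passes 120 N, or if a joint passes its speed limit or range.

## Working session

There is one attempt and no reset: what is moved stays moved. The work goes in short steps, Python scripts to look and compute and a tool call to move; the robot and the scene stay as the last step left them, time stands still between calls to the robot, and variables do not carry over. Pictures are saved under pics/ and viewed, at most 14 in all, crops included, and the job is handed in when it is done.

Besides the shell and the picture viewer there is one more tool, called after "Call:" as name(argument=value, ...) on one line, values as JSON. arm_command: Moves the arm, as the interface text tells. Its arguments: {"type":"object","properties":{"moves":{"type":"string"}},"required":["moves"]}

```bash
mkdir -p pics
cat > h.py <<'E'
import numpy as np, cv2
from workcell import monitor, camera, calibration, order, robot
from scipy.spatial.transform import Rotation as R
def snap(n,f):
    c=calibration(n); im=camera(n); cv2.imwrite('pics/'+f,im[:,:,::-1]); np.save('pics/'+f+'.npy',im); return c,im
def rot(c):
    o=np.array(c['orientation'],float)
    return o if o.shape==(3,3) else R.from_quat(np.r_[o[1:],o[0]]).as_matrix()
def ray(c,u,v):
    return rot(c)@np.linalg.solve(np.array(c['intrinsics']),[u,v,1.])
def onz(c,u,v,z):
    d=ray(c,u,v); e=np.array(c['eye']); return e+d*(z-e[2])/d[2]
def proj(c,p):
    q=np.array(c['intrinsics'])@(rot(c).T@(np.array(p)-c['eye'])); return q[:2]/q[2]
def tri(obs):
    A=np.zeros((3,3));b=np.zeros(3)
    for c,u,v in obs:
        d=ray(c,u,v);d/=np.linalg.norm(d);P=np.eye(3)-np.outer(d,d);A+=P;b+=P@c['eye']
    return np.linalg.solve(A,b)
E
python3 - <<'E'
from h import *
for n in('top','scene'):
    c,im=snap(n,n+'0.png'); print(c)
    cv2.imwrite('pics/%s0b.png'%n,cv2.resize(im[:,:,::-1],(800,600),interpolation=cv2.INTER_CUBIC))
print(robot.pinch_z, monitor.get_obs())
E
```

```text
{'intrinsics': array([[531.05419303,   0.        , 279.52061396],
       [  0.        , 531.05419303, 211.29573045],
       [  0.        ,   0.        ,   1.        ]]), 'eye': array([0.26772206, 0.07235694, 1.49882453]), 'orientation': array([-0.07861311,  0.71485153, -0.69086115,  0.07428415])}
{'intrinsics': array([[405.94621984,   0.        , 273.40793415],
       [  0.        , 405.94621984, 214.4574399 ],
       [  0.        ,   0.        ,   1.        ]]), 'eye': array([1.05285952, 0.73663869, 0.59138712]), 'orientation': array([-0.14486025,  0.28545685,  0.83014012, -0.4565055 ])}
0.0188 {'clock': 0.1, 'joints': array([ 9.89002247e-01,  2.76515066e-01,  1.50595960e+00, -2.59916712e-05,
        1.36070352e+00, -1.20994585e-01]), 'dq': array([-0.000724  , -0.00040629, -0.00208111,  0.00133187, -0.00026094,
       -0.00062631]), 'effort': array([ 7.59131017e-04, -4.05456519e+01, -2.37779438e+01,  7.02371146e-02,
        2.98332784e-02, -4.71314661e-05]), 'ee_pos': array([0.25542115, 0.51460718, 0.20471946]), 'ee_rot': array([-2.60944201e-04,  2.28364006e-01,  9.73575499e-01, -7.48696524e-04]), 'contact_force': array([-0.37344023, -0.2755908 , -0.02279949]), 'wrist_torque': array([ 0.09410987, -0.04916659, -0.01853012]), 'finger_force': 0.0, 'gripper_width': 0.09393321697254779}
```

View pics/top0b.png

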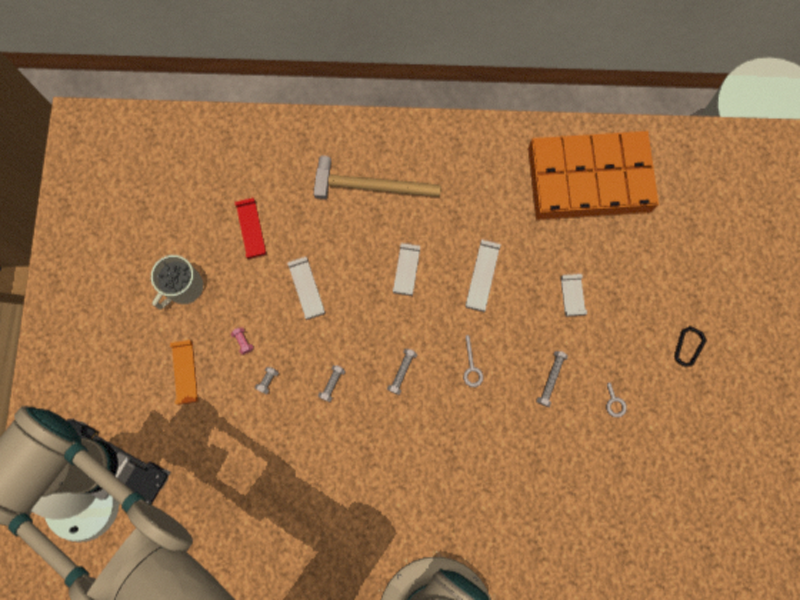

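View pics/scene0b.png

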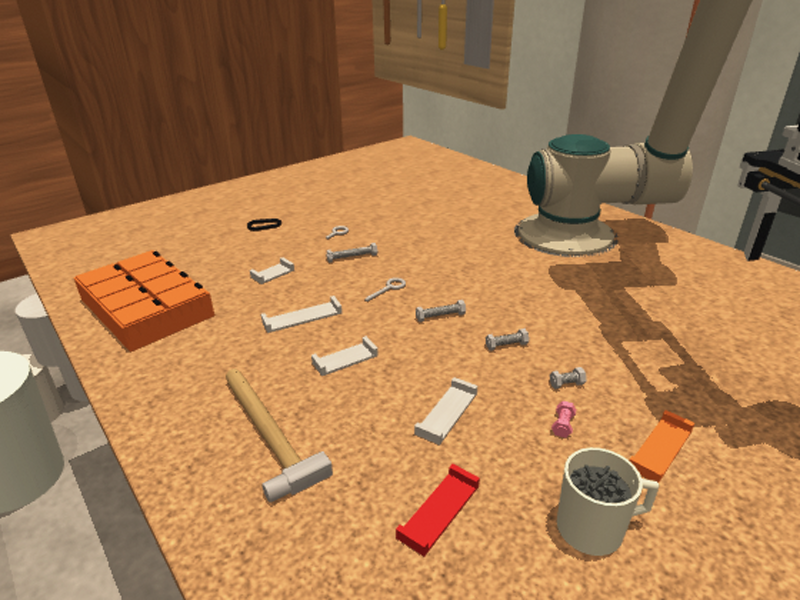

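The top view (800-px scale) shows four hex bolts at (267,380), (332,383), (402,372) and (552,378), with the pink look-alike at (242,341). The eye bolts are at (473,362) and (615,400). The white plates are at (573,295), (406,270), (306,288) and (483,276), and the red and orange ones at (250,228) and (184,372) are decoys. Next I'll confirm these in an enlarged crop and measure lengths.

Run:
```python
from h import *
c=calibration('top'); im=np.load('pics/top0.png.npy')
x0,y0,x1,y1=115,155,445,300
cr=cv2.resize(im[y0:y1,x0:x1],(792,348),interpolation=cv2.INTER_CUBIC)
hsv=cv2.cvtColor(im,cv2.COLOR_RGB2HSV)
m=((hsv[:,:,1]<75)&(hsv[:,:,2]>60)).astype(np.uint8)
m[:y0]=0;m[y1:]=0;m[:,:x0]=0;m[:,x1:]=0
n,l,s,ce=cv2.connectedComponentsWithStats(m,connectivity=8)
for i in range(1,n):
    if s[i,4]<25: continue
    pts=np.argwhere(l==i)[:,::-1].astype(np.float32)
    r=cv2.minAreaRect(pts)
    b=cv2.boxPoints(r); w=np.array([onz(c,u,v,.012)[:2] for u,v in b])
    e1=w[1]-w[0];e2=w[2]-w[1]; e=e1 if np.hypot(*e1)>np.hypot(*e2) else e2
    print(np.round(np.array(r[0]),1),s[i,4],'ctr',np.round(w.mean(0),4),'L',np.round(sorted([np.hypot(*e1),np.hypot(*e2)]),4),'yaw',round(np.degrees(np.arctan2(e[1],e[0]))%180,1))
m2=cv2.resize(m[y0:y1,x0:x1]*255,(792,348),interpolation=cv2.INTER_NEAREST)
cv2.imwrite('pics/c1.png',cr[:,:,::-1])
```

```text
[337.6 192.5] 666 ctr [ 0.6566 -0.0788] L [0.0403 0.1445] yaw 167.7
[284.2 188. ] 474 ctr [0.6645 0.0759] L [0.0398 0.1033] yaw 172.9
[128. 196.] 670 ctr [0.6255 0.526 ] L [0.0757 0.1013] yaw 5.2
[214.2 201. ] 576 ctr [0.6193 0.2766] L [0.041  0.1246] yaw 20.2
[401.2 206. ] 398 ctr [ 0.6223 -0.2615] L [0.0433 0.084 ] yaw 5.5
[331.  252.5] 133 ctr [ 0.4812 -0.0619] L [0.0341 0.0993] yaw 0.6
[281.3 259.4] 184 ctr [0.4568 0.0774] L [0.0241 0.0897] yaw 158.1
[386.1 264.2] 223 ctr [ 0.4535 -0.2169] L [0.0247 0.1108] yaw 160.0
[186.5 265.5] 115 ctr [0.4303 0.3426] L [0.0256 0.0485] yaw 155.5
[231.8 267.9] 150 ctr [0.4281 0.2152] L [0.0241 0.0697] yaw 156.4
[431.  279.5] 112 ctr [ 0.4148 -0.3413] L [0.0336 0.0639] yaw 178.3
```

View pics/c1.png

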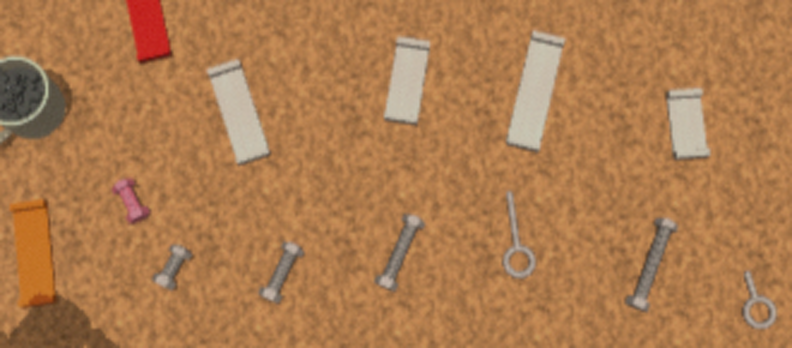

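Lengths measured on the table are 48, 70, 90 and 111 mm for the bolts, and 84, 103, 125 and 144 mm for the white plates, so the pairing is clear. Next I'll move over the shortest bolt.

Call:
arm_command(moves="0 0 0 -0.97 -0.32 0.15 0.2; 0 0 0 -0.97 -0.32 0.15 0.2; 0 0 0 -0.97 -0.32 0.15 0.2; 0 0 0 -0.97 -0.32 0.15 0.2")

```text
clock: 0.6
ee_pos: [0.3433, 0.428, 0.1869]
ee_rot: [-0.0, 0.228, 0.974, -0.0]
contact_force: [-0.2, -0.5, -0.0]
gripper_width: 0.058
finger_force: 0.0
```

Call:
arm_command(moves="0 0 0 -0.97 -0.32 0.15 0.2; 0 0 0 -0.97 -0.32 0.15 0.2; 0 0 0 -0.97 -0.32 0.15 0.2; 0 0 0 -0.97 -0.32 0.15 0.2; 0 0 0 0 0 0 0.2")

```text
clock: 1.23
ee_pos: [0.4308, 0.3413, 0.1686]
ee_rot: [-0.0, 0.23, 0.973, -0.001]
contact_force: [-1.1, 0.4, 0.4]
gripper_width: 0.0567
finger_force: 0.0
```

```bash
cat >> h.py <<'E'
def where():
    o=monitor.get_obs(); q=o['ee_rot']; M=R.from_quat(np.r_[q[1:],q[0]]).as_matrix()
    return o,M,np.degrees(np.arctan2(M[1,0],M[0,0]))%360
def to(x,y,z,yaw=None):
    """print units of full scale to go, in tool axes at present"""
    o,M,ps=where(); d=M.T@(np.array([x,y,z])-o['ee_pos'])/.03
    t=0 if yaw is None else ((ps-yaw+90)%180-90)/5
    print('t',round(o['clock'],2),'pos',o['ee_pos'].round(4),'yaw',round(ps,2),'tilt',(M[:2,2]).round(4),'w',round(o['gripper_width'],4),'GO',d.round(2),'turn z',round(t,2))
E
python3 - <<'E'
from h import *
to(.4303,.3426,.15,155.5)
c,im=snap('wrist','w1.png'); print(c)
cv2.imwrite('pics/w1b.png',cv2.resize(im[:,:,::-1],(800,600),interpolation=cv2.INTER_CUBIC))
E
```

```text
t 1.23 pos [0.4308 0.3413 0.1686] yaw 153.43 tilt [-0.0012 -0.0011] w 0.0567 GO [0.03 0.03 0.62] turn z -0.41
{'intrinsics': array([[296.33154313,   0.        , 274.01381812],
       [  0.        , 296.33154313, 207.60682168],
       [  0.        ,   0.        ,   1.        ]]), 'eye': array([0.36753202, 0.37219297, 0.34781616]), 'orientation': array([0.10416337, 0.84435385, 0.521627  , 0.06420154])}
```

View pics/w1b.png

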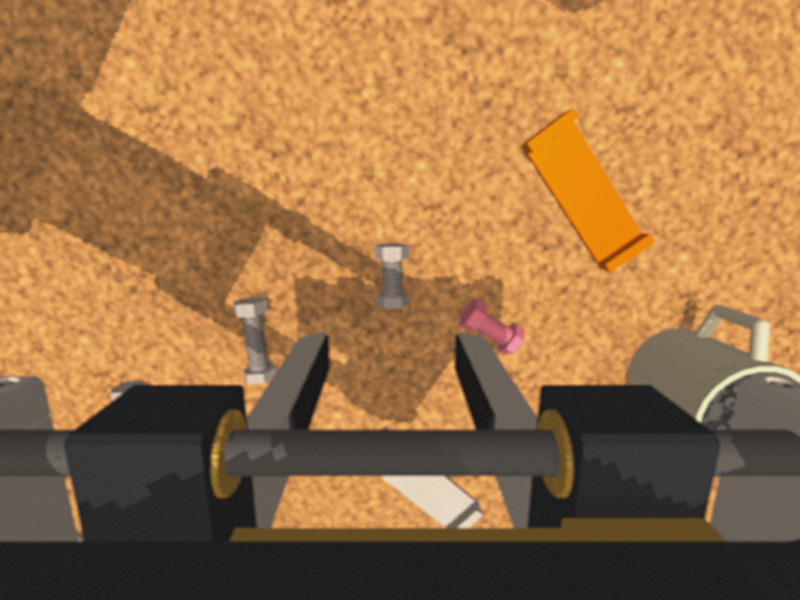

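The wrist view shows bolt_50 upright in the picture from (392,246) to (392,306), in line with the fingers. The pink decoy at (492,326) is clear of the right finger. Next I'll triangulate this against the top and scene views.

Run:
```python
from h import *
im=np.load('pics/w1.png.npy'); w=calibration('wrist'); t=calibration('top'); s=calibration('scene')
hsv=cv2.cvtColor(im,cv2.COLOR_RGB2HSV)
k=560/800
# bolt_50 mid points: wrist (392,276), top (186.5,265.5), scene (568,378)
print(tri([(w,392*k,276*k),(t,186.7,265.7)]), tri([(w,392*k,276*k),(t,186.7,265.7),(s,568*k,378*k)]))
print('wrist@12mm',onz(w,392*k,276*k,.012),'ends',onz(w,392*k,246*k,.02),onz(w,392*k,306*k,.012))
p=onz(w,392*k,250*k,.012)-onz(w,393*k,300*k,.012); print('yaw',np.degrees(np.arctan2(p[1],p[0]))%180)
# other heights: top vs scene (bolts 70,90,110)
for n,a,b in(('70',(231.8,267.9),(507,339.5)),('90',(281.3,259.4),(441,311)),('110',(386.1,264.2),(352,253)),('g50',(401.2,206),(272,271)),('g90',(214.2,201),(447,411))):
    print(n,tri([(t,*a),(s,b[0]*k,b[1]*k)]).round(4))
```

```text
[0.4294759  0.34317332 0.00374973] [0.42783593 0.34392735 0.01024884]
wrist@12mm [0.42675253 0.34359451 0.012     ] ends [0.40411646 0.35487283 0.02      ] [0.44925077 0.33237015 0.012     ]
yaw 154.62758871749355
70 [0.4268 0.2169 0.0109]
90 [0.4547 0.0796 0.0102]
110 [ 0.451  -0.2152  0.0095]
g50 [ 0.6211 -0.2611  0.0055]
g90 [0.6186 0.279  0.0054]
```

```bash
python3 -c "
from h import *
to(.4283,.3433,.005,154.7)"
```

```text
t 1.27 pos [0.43   0.3422 0.1689] yaw 153.49 tilt [-0.0014 -0.0002] w 0.0564 GO [0.06 0.01 5.46] turn z -0.24
```

Call:
arm_command(moves="0 0 -0.24 0.06 0.01 0.9 0.2; 0 0 0 0 0 1 0.2; 0 0 0 0 0 1 0.2; 0 0 0 0 0 1 0.2; 0 0 0 0 0 0 0.2")

```text
clock: 1.9
ee_pos: [0.426, 0.3436, 0.0506]
ee_rot: [-0.002, 0.218, 0.976, -0.002]
contact_force: [-0.7, -0.0, -1.0]
gripper_width: 0.0564
finger_force: 0.0
```

Run:
```python
from h import *
to(.4283,.3433,.005,154.7)
c,im=snap('wrist','w2.png')
cv2.imwrite('pics/w2b.png',cv2.resize(im[120:420,140:420,::-1],(560,600),interpolation=cv2.INTER_CUBIC))
```

```text
t 1.9 pos [0.426  0.3436 0.0506] yaw 154.86 tilt [-0.0048 -0.0023] w 0.0564 GO [-0.08  0.03  1.52] turn z 0.03
```

View pics/w2b.png

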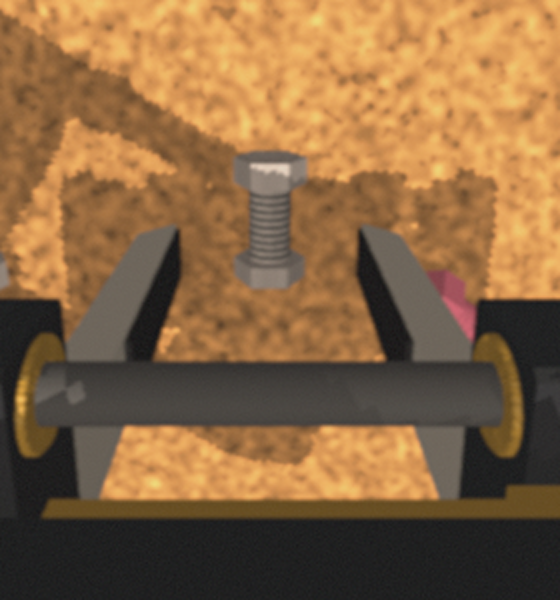

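The wrist view (crop) shows the shank of bolt_50 between its head at (270,175) and nut at (270,270), centred between the fingers. Next I'll compute the shank middle at about (270,224).

Run:
```python
from h import *
w=calibration('wrist')
a=onz(w,140+270/2,120+192/2,.017);b=onz(w,140+269/2,120+253/2,.017);m=(a+b)/2
print(a,b,np.linalg.norm(a-b)); to(m[0],m[1],.005,154.7)
```

```text
[0.41806534 0.34863778 0.017     ] [0.43999395 0.33792981 0.017     ] 0.02440337157379427
t 1.95 pos [0.4274 0.3443 0.0521] yaw 154.85 tilt [-0.0019 -0.0006] w 0.0563 GO [-0.07 -0.    1.57] turn z 0.03
```

Call:
arm_command(moves="0 0 0 -0.05 0 0.8 0.2; 0 0 0 0 0 0.75 0.2; 0 0 0 0 0 0 0.2; 0 0 0 0 0 0 -1; 0 0 0 0 0 0 -1")

```text
clock: 2.58
ee_pos: [0.4309, 0.3439, 0.0074]
ee_rot: [0.001, 0.218, 0.976, 0.001]
contact_force: [0.1, 0.2, -0.7]
gripper_width: 0.0398
finger_force: 0.0
```

Call:
arm_command(moves="0 0 0 0 0 0 -1; 0 0 0 0 0 0 -1; 0 0 0 0 0 0 -1")

```text
clock: 2.95
ee_pos: [0.43, 0.3432, 0.0062]
ee_rot: [0.0, 0.218, 0.976, 0.0]
contact_force: [0.1, -0.3, 1.7]
gripper_width: 0.0145
finger_force: 30.0
```

Gripped (14.5 mm opening, 30 N). Lift and carry toward gauge_50.

Call:
arm_command(moves="0 0 0 0 0 -0.95 -1; 0 0 0 0 0 -0.95 -1; 0 0 0 0 0 -0.95 -1; 0 0 0 0 0 -0.95 -1; 0 0 0 -0.9 -0.97 0 -1")

```text
clock: 3.58
ee_pos: [0.4434, 0.3075, 0.1223]
ee_rot: [0.002, 0.217, 0.976, 0.002]
contact_force: [0.8, -1.7, -2.3]
gripper_width: 0.0147
finger_force: 30.0
```

Call:
arm_command(moves="0 0 0 -0.9 -0.97 0 -1; 0 0 0 -0.9 -0.97 0 -1; 0 0 0 -0.9 -0.97 0 -1; 0 0 0 -0.9 -0.97 0 -1; 0 0 0 -0.9 -0.97 0 -1")

```text
clock: 4.2
ee_pos: [0.5022, 0.1149, 0.1197]
ee_rot: [-0.0, 0.218, 0.976, 0.0]
contact_force: [0.1, 0.1, -1.6]
gripper_width: 0.0145
finger_force: 30.0
```

Call:
arm_command(moves="0 0 0 -0.9 -0.97 0 -1; 0 0 0 -0.9 -0.97 0 -1; 0 0 0 -0.9 -0.97 0 -1; 0 0 0 -0.9 -0.97 0 -1; 0 0 0 -0.9 -0.97 0 -1")

```text
clock: 4.82
ee_pos: [0.5624, -0.0741, 0.1196]
ee_rot: [-0.0, 0.218, 0.976, 0.0]
contact_force: [0.3, -0.1, -0.3]
gripper_width: 0.0151
finger_force: 30.0
```

Call:
arm_command(moves="0 0 0 -0.9 -0.97 0 -1; 0 0 0 -0.9 -0.97 0 -1; 0 0 0 -0.9 -0.97 0 -1; 0 0 -1 -0.9 -0.97 0 -1; 0 0 -1 0 0 0 -1")

```text
clock: 5.45
ee_pos: [0.6111, -0.2274, 0.119]
ee_rot: [0.0, 0.132, 0.991, -0.0]
contact_force: [-0.4, 0.9, -1.1]
gripper_width: 0.0146
finger_force: 30.0
```

Call:
arm_command(moves="0 0 -1 0 0 0 -1; 0 0 -1 0 0 0 -1; 0 0 -1 0 0 0 -1; 0 0 -1 0 0 0 -1; 0 0 0 0 0 0 -1")

```text
clock: 6.08
ee_pos: [0.6102, -0.2241, 0.1194]
ee_rot: [-0.0, -0.041, 0.999, 0.0]
contact_force: [-0.2, 0.9, -0.8]
gripper_width: 0.0144
finger_force: 30.0
```

Run:
```python
from h import *
to(.6217,-.2613,.01,5.5)
c,im=snap('wrist','w3.png')
cv2.imwrite('pics/w3b.png',cv2.resize(im[60:420,60:480,::-1],(700,600),interpolation=cv2.INTER_CUBIC))
```

```text
t 6.08 pos [ 0.6102 -0.2241  0.1194] yaw 184.74 tilt [-0.0009  0.0006] w 0.0144 GO [-0.28 -1.27  3.65] turn z -0.15
```

View pics/w3b.png

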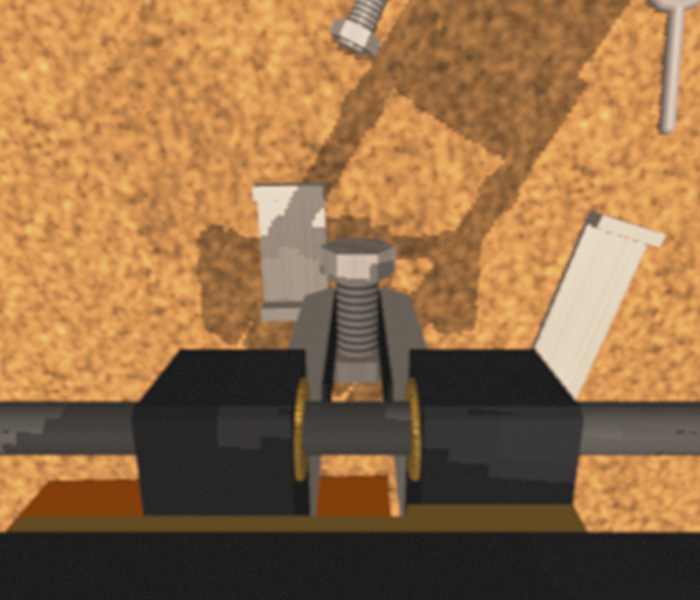

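The wrist view (crop) shows the gripped bolt level, with gauge_50 to its left. Its left corners are at (253,185) and (263,320) and its right near corner at (326,184). I'll compute its pose at top-edge height.

Run:
```python
from h import *
w=calibration('wrist')
f=lambda u,v,z:onz(w,60+u*.6,60+v*.6,z)
A=f(253,185,.017);B=f(263,320,.017);C=f(326,184,.017)
d=B-A; L=np.linalg.norm(d); d/=L; n=np.array([-d[1],d[0],0]); s=np.sign(n@(C-A))
ctr=(A+B)/2+s*n*.02
print(A,B,C,'L',L,'W',abs(n@(C-A)),'yaw',np.degrees(np.arctan2(d[1],d[0]))%180,'ctr',ctr)
# gripped bolt: head outer face / nut seen; head outer top ~ (358,240)
print('head',onz(w,60+358*.6,60+262*.6,.119+.006), 'pred tcp',where()[0]['ee_pos'])
to(ctr[0],ctr[1],.01,5.5)
```

```text
[ 0.57916804 -0.28637059  0.017     ] [ 0.66118739 -0.2777443   0.017     ] [ 0.57520718 -0.24493479  0.017     ] L 0.08247173068016496 W 0.04162280532416348 yaw 6.003943908886462 ctr [ 0.61808578 -0.26216715  0.017     ]
head [ 0.58907368 -0.22596034  0.125     ] pred tcp [ 0.6102461  -0.22408343  0.11948375]
t 6.12 pos [ 0.6102 -0.2241  0.1195] yaw 184.71 tilt [-0.0008  0.0005] w 0.015 GO [-0.16 -1.29  3.65] turn z -0.16
```

Call:
arm_command(moves="0 0 -0.26 -0.1 -0.64 0 -1; 0 0 0 -0.1 -0.64 0.5 -1; 0 0 0 0 0 0.9 -1; 0 0 0 0 0 0.9 -1; 0 0 0 0 0 0.3 -1")

```text
clock: 6.75
ee_pos: [0.6185, -0.2616, 0.0388]
ee_rot: [-0.002, -0.052, 0.999, 0.001]
contact_force: [0.1, 0.3, -0.3]
gripper_width: 0.0148
finger_force: 30.0
```

Call:
arm_command(moves="0 0 0 0 0 0 -1; 0 0 0 0 0 0 -1")

```text
clock: 7.0
ee_pos: [0.621, -0.2624, 0.0429]
ee_rot: [0.001, -0.053, 0.999, -0.0]
contact_force: [0.2, 1.0, -1.4]
gripper_width: 0.0145
finger_force: 30.0
```

Run:
```python
from h import *
c,im=snap('wrist','w4.png')
to(.6193,-.262,.0115,6)
cv2.imwrite('pics/w4b.png',cv2.resize(im[120:420,140:420,::-1],(560,600),interpolation=cv2.INTER_CUBIC))
```

```text
t 7.05 pos [ 0.621  -0.2624  0.0431] yaw 186.09 tilt [ 0.002 -0.001] w 0.0146 GO [0.06 0.02 1.05] turn z 0.02
```

View pics/w4b.png

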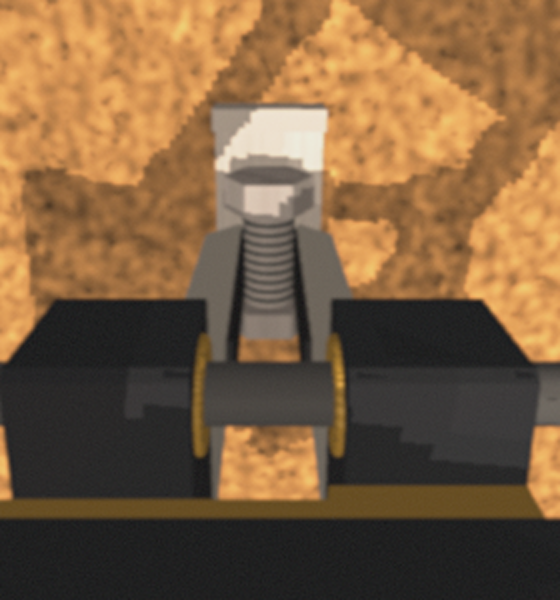

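The bolt is centred laterally over the plate (edges 212 and 327, bolt 268 in the crop). I'll check the lengthwise gap from plate edge v=106 to head face v≈170.

Run:
```python
from h import *
w=calibration('wrist');o,M,_=where()
e=onz(w,140+269/2,120+106/2,.017)
for z in(.057,.061): 
    h=onz(w,140+268/2,120+170/2,z); print(M[:,0]@(e-h),(e-h)@M[:,1], M[:,0]@(h-o['ee_pos']), 'edge-tcp',M[:,0]@(e-o['ee_pos']))
```

```text
0.013144767441241005 0.00039699130769627386 0.030980260730650428 edge-tcp 0.044125028171891435
0.012174595603998332 0.0004011725780882775 0.0319504325678931 edge-tcp 0.044125028171891435
```

Call:
arm_command(moves="0 0 0 0.07 0 0.5 -1; 0 0 0 0 0 0.45 -1; 0 0 0 0 0 0 -1; 0 0 0 0 0 0.07 -1; 0 0 0 0 0 0 -1")

```text
clock: 7.68
ee_pos: [0.6181, -0.2621, 0.0113]
ee_rot: [-0.0, -0.053, 0.999, 0.0]
contact_force: [-0.6, -0.6, -1.2]
gripper_width: 0.0148
finger_force: 30.0
```

Call:
arm_command(moves="0 0 0 0 0 0 0; 0 0 0 0 0 0 0; 0 0 0 0 0 0 0; 0 0 0 0 0 -0.5 0; 0 0 0 0 0 -1 0")

```text
clock: 8.3
ee_pos: [0.6173, -0.2617, 0.0565]
ee_rot: [-0.001, -0.053, 0.999, 0.001]
contact_force: [0.3, 0.6, 0.9]
gripper_width: 0.0468
finger_force: 0.0
```

Call:
arm_command(moves="0 0 0 0 0 -1 0; 0 0 0 0 0 -1 0.2; 0 0 0 0 0 -1 0.2; 0 0 0 0.27 0.97 0 0.2; 0 0 0 0.27 0.97 0 0.2")

```text
clock: 8.93
ee_pos: [0.596, -0.2058, 0.1482]
ee_rot: [0.001, -0.053, 0.999, -0.001]
contact_force: [-0.5, 0.2, 0.3]
gripper_width: 0.0564
finger_force: 0.0
```

Call:
arm_command(moves="0 0 0 0.27 0.97 0 0.2; 0 0 0 0.27 0.97 0 0.2; 0 0 0 0.27 0.97 0 0.2; 0 0 0 0.27 0.97 0 0.2; 0 0 0 0.27 0.97 0 0.2")

```text
clock: 9.55
ee_pos: [0.54, -0.0648, 0.1477]
ee_rot: [0.001, -0.053, 0.999, -0.0]
contact_force: [0.1, 1.0, 0.4]
gripper_width: 0.0567
finger_force: 0.0
```

Call:
arm_command(moves="0 0 0 0.27 0.97 0 0.2; 0 0 0 0.27 0.97 0 0.2; 0 0 0 0.27 0.97 0 0.2; 0 0 0 0.27 0.97 0 0.2; 0 0 0 0.27 0.97 0 0.2")

```text
clock: 10.18
ee_pos: [0.4843, 0.0757, 0.1476]
ee_rot: [0.001, -0.053, 0.999, 0.0]
contact_force: [0.3, 0.0, 0.9]
gripper_width: 0.0567
finger_force: 0.0
```

Call:
arm_command(moves="0 0 0 0.27 0.97 0 0.2; 0 0 0 0.27 0.97 0 0.2; 0 0 0 0.27 0.97 0 0.2; 0 0 0 0.27 0.97 0 0.2; 0 0 0 0.27 0.97 0 0.2")

```text
clock: 10.8
ee_pos: [0.4285, 0.2162, 0.1476]
ee_rot: [0.001, -0.053, 0.999, 0.0]
contact_force: [-1.0, 0.3, -0.5]
gripper_width: 0.0562
finger_force: 0.0
```

Call:
arm_command(moves="0 0 1 0 0 0 0.2; 0 0 1 0 0 0 0.2; 0 0 1 0 0 0 0.2; 0 0 1 0 0 0 0.2; 0 0 1 0 0 0 0.2")

```text
clock: 11.42
ee_pos: [0.4289, 0.2153, 0.1476]
ee_rot: [0.001, 0.166, 0.986, 0.0]
contact_force: [0.2, 0.3, -0.9]
gripper_width: 0.0567
finger_force: 0.0
```

Call:
arm_command(moves="0 0 1 0 0 0 0.2; 0 0 0 0 0 0 0.2")

```text
clock: 11.68
ee_pos: [0.4289, 0.2153, 0.1474]
ee_rot: [0.001, 0.207, 0.978, 0.0]
contact_force: [-0.1, 0.0, 0.4]
gripper_width: 0.0565
finger_force: 0.0
```

```bash
cat >> h.py <<'E'
def blobs(n,z,f,lo=40):
    c,im=snap(n,f); hsv=cv2.cvtColor(im,cv2.COLOR_RGB2HSV)
    m=((hsv[:,:,1]<75)&(hsv[:,:,2]>60)).astype(np.uint8)
    k,l,s,_=cv2.connectedComponentsWithStats(m)
    for i in range(1,k):
        if not lo<s[i,4]<6000: continue
        r=cv2.minAreaRect(np.argwhere(l==i)[:,::-1].astype(np.float32)); b=cv2.boxPoints(r)
        w=np.array([onz(c,u,v,z)[:2] for u,v in b]); e1,e2=w[1]-w[0],w[2]-w[1]
        e=e1 if np.hypot(*e1)>np.hypot(*e2) else e2
        print(np.round(r[0],1),s[i,4],'ctr',w.mean(0).round(4),'L',np.round(sorted([np.hypot(*e1),np.hypot(*e2)]),4),'yaw',round(np.degrees(np.arctan2(e[1],e[0]))%180,1))
E
python3 - <<'E'
from h import *
to(.427,.2165,.006,156)
blobs('wrist',.012,'w5.png')
blobs('top',.017,'top1.png')
im=np.load('pics/w5.png.npy'); cv2.imwrite('pics/w5b.png',cv2.resize(im[:,:,::-1],(800,600),interpolation=cv2.INTER_CUBIC))
E
```

```text
t 11.68 pos [0.4289 0.2153 0.1474] yaw 156.16 tilt [0.0015 0.0006] w 0.0565 GO [0.08 0.01 4.71] turn z 0.03
[272. 197.] 1065 ctr [0.4257 0.2138] L [0.0253 0.071 ] yaw 156.6
[554.5 239.5] 270 ctr [0.599  0.4855] L [0.01   0.0479] yaw 169.4
[192.5 264. ] 2469 ctr [0.4611 0.0981] L [0.0767 0.0923] yaw 153.9
[350.7 265.9] 1648 ctr [0.5375 0.264 ] L [0.0374 0.1039] yaw 0.2
[ 18.5 282.5] 1235 ctr [ 0.3985 -0.0977] L [0.0423 0.0487] yaw 143.4
[537.6 283.2] 1651 ctr [0.6458 0.4568] L [0.0525 0.0562] yaw 59.7
[ 26.5 341.5] 3454 ctr [ 0.4702 -0.1374] L [0.0629 0.1095] yaw 145.8
[528.5 341.5] 4172 ctr [0.7225 0.4299] L [0.0731 0.1113] yaw 169.4
[239.1 364.1] 162 ctr [0.605  0.0888] L [0.0134 0.0377] yaw 63.7
[225.  123.5] 245 ctr [0.855  0.2578] L [0.0271 0.092 ] yaw 178.4
[337.5 192.5] 667 ctr [ 0.6554 -0.0779] L [0.0404 0.144 ] yaw 168.2
[284.1 188.1] 476 ctr [0.663  0.0761] L [0.0402 0.1035] yaw 172.9
[123.5 196.4] 886 ctr [0.6228 0.5375] L [0.1012 0.1061] yaw 9.1
[206.4 244.3] 2219 ctr [0.4952 0.291 ] L [0.1963 0.343 ] yaw 20.5
[401.2 206.1] 403 ctr [ 0.621  -0.2604] L [0.0431 0.0847] yaw 5
[... 603 characters left out ...]
7.6] 533 ctr [0.2112 0.2453] L [0.1057 0.1376] yaw 30.0
[248.5 346.3] 47 ctr [0.217  0.1583] L [0.027  0.0322] yaw 148.0
[246.  366.5] 80 ctr [0.1643 0.1624] L [0.032  0.0463] yaw 136.3
[208.4 372.7] 82 ctr [0.145  0.2625] L [0.0263 0.0731] yaw 24.9
[261.7 371. ] 101 ctr [0.1542 0.1199] L [0.0303 0.0655] yaw 19.6
[220. 376.] 49 ctr [0.1374 0.2308] L [0.0215 0.0359] yaw 3.3
[234.4 380.6] 126 ctr [0.1272 0.1918] L [0.0507 0.0512] yaw 109.8
[251.2 380.8] 42 ctr [0.1282 0.1468] L [0.0233 0.0394] yaw 28.2
[277.  403.5] 1427 ctr [0.0732 0.076 ] L [0.0779 0.3354] yaw 92.0
[251.6 395.1] 41 ctr [0.0918 0.1441] L [0.0167 0.0386] yaw 170.8
[213.6 407.9] 47 ctr [0.0561 0.243 ] L [0.018  0.0424] yaw 16.5
```

Bolt_70 is seen whole in the wrist picture at (272,197): 71 mm long, yaw 156.6°. Going down and gripping.

Call:
arm_command(moves="0 0 -0.06 0.05 -0.01 1 0.2; 0 0 0 0 0 1 0.2; 0 0 0 0 0 1 0.2; 0 0 0 0 0 1 0.2; 0 0 0 0 0 0.68 0.2")

```text
clock: 12.4
ee_pos: [0.4268, 0.2154, 0.005]
ee_rot: [-0.0, 0.204, 0.979, -0.0]
contact_force: [0.5, -0.0, -0.6]
gripper_width: 0.0564
finger_force: 0.0
```

Call:
arm_command(moves="0 0 0 0 0 0 0.2; 0 0 0 0 0 0 -1; 0 0 0 0 0 0 -1; 0 0 0 0 0 0 -1; 0 0 0 0 0 0 -1")

```text
clock: 13.02
ee_pos: [0.4273, 0.2156, 0.0064]
ee_rot: [0.0, 0.204, 0.979, 0.0]
contact_force: [0.8, -0.0, -1.0]
gripper_width: 0.0198
finger_force: 0.0
```

Call:
arm_command(moves="0 0 0 0 0 0 -1")

```text
clock: 13.15
ee_pos: [0.4272, 0.2155, 0.0062]
ee_rot: [0.0, 0.204, 0.979, 0.0]
contact_force: [0.1, -1.2, 1.6]
gripper_width: 0.0146
finger_force: 30.0
```

Run:
```python
from h import *
o,M,_=where(); print(o['contact_force'],o['finger_force']); to(.6625,.0762,o['ee_pos'][2],172.9)
```

```text
[ 0.1049701  -1.24627097  1.58686002] 29.99992936849594
t 13.15 pos [0.4272 0.2155 0.0062] yaw 156.41 tilt [0.0003 0.    ] w 0.0146 GO [-9.05 -1.12  0.  ] turn z -3.3
```

Call:
arm_command(moves="0 0 0 0 0 -0.95 -1; 0 0 0 0 0 -0.95 -1; 0 0 0 0 0 -0.95 -1; 0 0 0 0 0 -0.95 -1; 0 0 0 -0.9 -0.11 0 -1")

```text
clock: 13.78
ee_pos: [0.4508, 0.2026, 0.1221]
ee_rot: [0.001, 0.204, 0.979, 0.001]
contact_force: [0.4, 0.3, -2.4]
gripper_width: 0.0146
finger_force: 30.0
```

Call:
arm_command(moves="0 0 0 -0.9 -0.11 0 -1; 0 0 0 -0.9 -0.11 0 -1; 0 0 0 -0.9 -0.11 0 -1; 0 0 0 -0.9 -0.11 0 -1; 0 0 0 -0.9 -0.11 0 -1")

```text
clock: 14.4
ee_pos: [0.5689, 0.1315, 0.1196]
ee_rot: [-0.0, 0.205, 0.979, -0.0]
contact_force: [1.4, 0.4, -0.4]
gripper_width: 0.0146
finger_force: 30.0
```

Call:
arm_command(moves="0 0 0 -0.9 -0.11 0 -1; 0 0 0 -0.9 -0.11 0 -1; 0 0 0 -0.9 -0.11 0 -1; 0 0 0 -0.9 -0.11 0 -1; 0 0 -1 0 0 0 -1")

```text
clock: 15.02
ee_pos: [0.6637, 0.0751, 0.1189]
ee_rot: [0.0, 0.161, 0.987, -0.0]
contact_force: [0.3, 0.6, -1.4]
gripper_width: 0.0146
finger_force: 30.0
```

Call:
arm_command(moves="0 0 -1 0 0 0.5 -1; 0 0 -1 0 0 0.6 -1; 0 0 -0.3 0 0 0.7 -1; 0 0 0 0 0 0 -1; 0 0 0 0 0 0 -1")

```text
clock: 15.65
ee_pos: [0.6621, 0.0768, 0.0663]
ee_rot: [0.0, 0.062, 0.998, 0.0]
contact_force: [-0.4, 0.9, -1.3]
gripper_width: 0.0149
finger_force: 30.0
```

Run:
```python
from h import *
c,im=snap('wrist','w6.png')
to(.6615,.0762,.0117,172.9)
cv2.imwrite('pics/w6b.png',cv2.resize(im[100:420,120:440,::-1],(600,600),interpolation=cv2.INTER_CUBIC))
```

```text
t 15.7 pos [0.6623 0.0769 0.0668] yaw 172.87 tilt [0.0015 0.0001] w 0.0146 GO [ 0.03 -0.03  1.84] turn z -0.01
```

View pics/w6b.png

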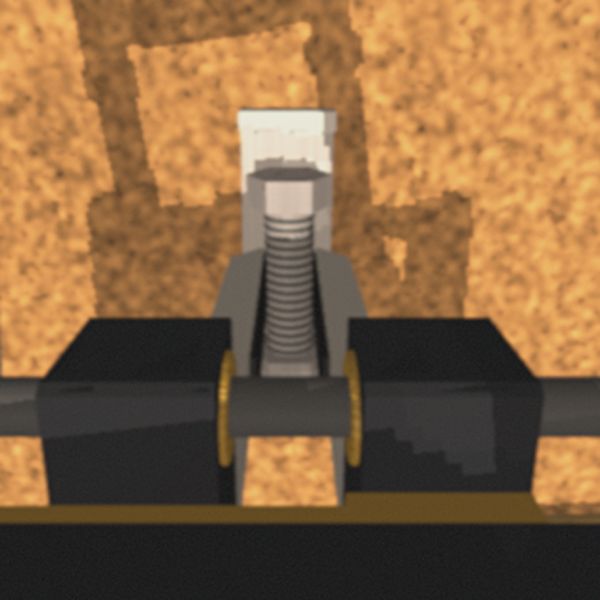

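The bolt is aligned over gauge_70. The plate's near edge corners are (238,112) and (337,111), and the head's outer face spans v=168 to 180.

```bash
cat >> h.py <<'E'
def chk(sc,x0,y0,edge,head,Lp,Lb,dz=.0058):
    """edge=(u,v) plate near top edge mid, head=(u, v of bottom edge, v of top edge of outer face), crop px"""
    w=calibration('wrist');o,M,_=where();p=o['ee_pos'];ax=p[2]+dz
    f=lambda u,v,z:M.T@(onz(w,x0+u/sc,y0+v/sc,z)-p)
    e=f(*edge,.017);h1=f(head[0],head[1],ax-.012);h2=f(head[0],head[2],ax+.012)
    c=e[0]-Lp/2; b=(h1[0]+h2[0])/2-Lb/2
    print('edge',e.round(4),'head',h1.round(4),h2.round(4),'plate ctr x',c.round(4),'bolt ctr x',b.round(4),'shift x,y units',round((c-b)/.03,3),round((e[1]-(h1[1]+h2[1])/2)/.03,3))
E
python3 - <<'E'
from h import *
chk(1.875,120,100,(287.5,111.5),(289,168,180),.102,.07)
to(.6615,.0762,.0117,172.9)
E
```

```text
edge [ 0.0513 -0.0011  0.0497] head [ 0.0361 -0.0006  0.0061] [ 0.037  -0.0006 -0.0179] plate ctr x 0.0003 bolt ctr x 0.0015 shift x,y units -0.04 -0.017
t 15.7 pos [0.6623 0.0769 0.0668] yaw 172.87 tilt [0.0015 0.0001] w 0.0146 GO [ 0.03 -0.03  1.84] turn z -0.01
```

Call:
arm_command(moves="0 0 0 -0.03 -0.02 0.7 -1; 0 0 0 0 0 0.7 -1; 0 0 0 0 0 0.35 -1; 0 0 0 0 0 0.08 -1; 0 0 0 0 0 0 -1")

```text
clock: 16.32
ee_pos: [0.6629, 0.0765, 0.0119]
ee_rot: [0.001, 0.062, 0.998, 0.0]
contact_force: [0.3, 0.7, -1.1]
gripper_width: 0.0149
finger_force: 30.0
```

Call:
arm_command(moves="0 0 0 0 0 0 -1")

```text
clock: 16.45
ee_pos: [0.6629, 0.0765, 0.012]
ee_rot: [0.001, 0.062, 0.998, 0.0]
contact_force: [0.1, 0.2, -1.1]
gripper_width: 0.0146
finger_force: 30.0
```

Call:
arm_command(moves="0 0 0 0 0 0 0; 0 0 0 0 0 0 0; 0 0 0 0 0 0 0; 0 0 0 0 0 -0.5 0; 0 0 0 0 0 -1 0")

```text
clock: 17.08
ee_pos: [0.6613, 0.0764, 0.0561]
ee_rot: [-0.001, 0.062, 0.998, -0.0]
contact_force: [-0.2, 0.2, 0.4]
gripper_width: 0.047
finger_force: 0.0
```

Call:
arm_command(moves="0 0 0 0 0 -1 0; 0 0 0 0 0 -1 0.2; 0 0 0 0 0 -1 0.2; 0 0 0 0.98 -0.11 0 0.2; 0 0 0 0.98 -0.11 0 0.2")

```text
clock: 17.7
ee_pos: [0.6029, 0.0772, 0.1477]
ee_rot: [0.001, 0.062, 0.998, 0.0]
contact_force: [0.5, -0.0, -0.1]
gripper_width: 0.0564
finger_force: 0.0
```

Call:
arm_command(moves="0 0 0 0.98 -0.11 0 0.2; 0 0 0 0.98 -0.11 0 0.2; 0 0 0 0.98 -0.11 0 0.2; 0 0 0 0.98 -0.11 0 0.2; 0 0 0 0.98 -0.11 0 0.2")

```text
clock: 18.32
ee_pos: [0.4544, 0.079, 0.1472]
ee_rot: [0.001, 0.062, 0.998, 0.0]
contact_force: [0.3, -0.6, 0.8]
gripper_width: 0.0562
finger_force: 0.0
```

Call:
arm_command(moves="0 0 1 0 0 0 0.2; 0 0 1 0 0 0 0.2; 0 0 1 0 0 0 0.2; 0 0 0 0 0 0 0.2")

```text
clock: 18.82
ee_pos: [0.4553, 0.079, 0.1471]
ee_rot: [0.001, 0.191, 0.982, 0.0]
contact_force: [-0.4, 0.1, -0.0]
gripper_width: 0.0562
finger_force: 0.0
```

Run:
```python
from h import *
to(.4555,.0785,.006,158)
blobs('wrist',.012,'w7.png',700)
```

```text
t 18.82 pos [0.4553 0.079  0.1471] yaw 157.96 tilt [0.0017 0.0001] w 0.0562 GO [-0.   -0.02  4.7 ] turn z -0.01
[272.  198.5] 1299 ctr [0.4543 0.0765] L [0.0252 0.0923] yaw 158.4
[499.6 267.8] 4997 ctr [0.6304 0.291 ] L [0.0656 0.178 ] yaw 37.5
[179.1 263.5] 2281 ctr [ 0.4849 -0.051 ] L [0.0941 0.0944] yaw 143.2
[343.5 270. ] 1590 ctr [0.5639 0.122 ] L [0.0328 0.107 ] yaw 12.5
[ 24.  271.5] 2170 ctr [ 0.4258 -0.2211] L [0.0539 0.0756] yaw 147.4
[ 26.5 341.5] 3454 ctr [ 0.5077 -0.2721] L [0.0629 0.1095] yaw 147.6
[528.5 341.5] 4143 ctr [0.7416 0.3024] L [0.0729 0.1112] yaw 171.2
```

Bolt_90 is at wrist (272,198), 92 mm long and aligned at 158.4°. Going down and gripping at the middle.

Call:
arm_command(moves="0 0 -0.06 0 -0.03 1 0.2; 0 0 0 0 0 1 0.2; 0 0 0 0 0 1 0.2; 0 0 0 0 0 1 0.2; 0 0 0 0 0 0.68 0.2")

```text
clock: 19.5
ee_pos: [0.4545, 0.0781, 0.0048]
ee_rot: [-0.0, 0.188, 0.982, -0.0]
contact_force: [0.2, -0.2, 0.4]
gripper_width: 0.0562
finger_force: 0.0
```

Call:
arm_command(moves="0 0 0 0 0 0 0.2; 0 0 0 0 0 0 -1; 0 0 0 0 0 0 -1; 0 0 0 0 0 0 -1; 0 0 0 0 0 0 -1")

```text
clock: 20.12
ee_pos: [0.455, 0.0782, 0.0061]
ee_rot: [0.0, 0.189, 0.982, 0.0]
contact_force: [-0.1, 0.5, -0.1]
gripper_width: 0.0199
finger_force: 0.0
```

Call:
arm_command(moves="0 0 0 0 0 0 -1")

```text
clock: 20.25
ee_pos: [0.4548, 0.0781, 0.006]
ee_rot: [0.0, 0.189, 0.982, 0.0]
contact_force: [-1.6, -1.1, 2.3]
gripper_width: 0.0151
finger_force: 30.0
```

Run:
```python
from h import *
o,M,_=where(); to(.6165,.2775,o['ee_pos'][2],200.2)
```

```text
t 20.25 pos [0.4548 0.0781 0.006 ] yaw 158.21 tilt [ 0.0004 -0.0001] w 0.0151 GO [-2.54  8.17  0.  ] turn z -8.4
```

Call:
arm_command(moves="0 0 0 0 0 -0.95 -1; 0 0 0 0 0 -0.95 -1; 0 0 0 0 0 -0.95 -1; 0 0 0 0 0 -0.95 -1; 0 0 0 -0.28 0.91 0 -1")

```text
clock: 20.88
ee_pos: [0.4731, 0.0998, 0.1216]
ee_rot: [0.002, 0.19, 0.982, 0.0]
contact_force: [0.7, 0.2, -2.0]
gripper_width: 0.0143
finger_force: 30.0
```

Call:
arm_command(moves="0 0 0 -0.28 0.91 0 -1; 0 0 0 -0.28 0.91 0 -1; 0 0 0 -0.28 0.91 0 -1; 0 0 0 -0.28 0.91 0 -1; 0 0 0 -0.28 0.91 0 -1")

```text
clock: 21.5
ee_pos: [0.5623, 0.2122, 0.1189]
ee_rot: [-0.001, 0.189, 0.982, -0.0]
contact_force: [-0.1, -1.0, -1.5]
gripper_width: 0.0143
finger_force: 30.0
```

Call:
arm_command(moves="0 0 0 -0.28 0.91 0 -1; 0 0 0 -0.28 0.91 0 -1; 0 0 0 -0.28 0.91 0 -1; 0 0 -1 0 0 0 -1; 0 0 -1 0 0 0 -1")

```text
clock: 22.12
ee_pos: [0.6156, 0.2784, 0.1183]
ee_rot: [-0.001, 0.101, 0.995, -0.0]
contact_force: [-1.0, -0.4, -3.2]
gripper_width: 0.0146
finger_force: 30.0
```

Call:
arm_command(moves="0 0 -1 0 0 0 -1; 0 0 -1 0 0 0 -1; 0 0 -1 0 0 0 -1; 0 0 -1 0 0 0.4 -1; 0 0 -1 0 0 0.4 -1")

```text
clock: 22.75
ee_pos: [0.6156, 0.2781, 0.0946]
ee_rot: [-0.001, -0.116, 0.993, -0.0]
contact_force: [0.3, -0.5, -1.1]
gripper_width: 0.0147
finger_force: 30.0
```

Call:
arm_command(moves="0 0 -1 0 0 0.5 -1; 0 0 -0.4 0 0 0.5 -1; 0 0 0 0 0 0 -1; 0 0 0 0 0 0 -1")

```text
clock: 23.25
ee_pos: [0.6164, 0.2783, 0.0658]
ee_rot: [0.0, -0.175, 0.985, 0.0]
contact_force: [-0.5, -0.0, -1.3]
gripper_width: 0.0144
finger_force: 30.0
```

Run:
```python
from h import *
c,im=snap('wrist','w8.png')
to(.6165,.2775,.0117,200.2)
cv2.imwrite('pics/w8b.png',cv2.resize(im[100:420,120:440,::-1],(600,600),interpolation=cv2.INTER_CUBIC))
```

```text
t 23.3 pos [0.6166 0.2784 0.0662] yaw 200.17 tilt [0.0011 0.0004] w 0.0144 GO [ 0.02 -0.03  1.82] turn z -0.01
```

View pics/w8b.png

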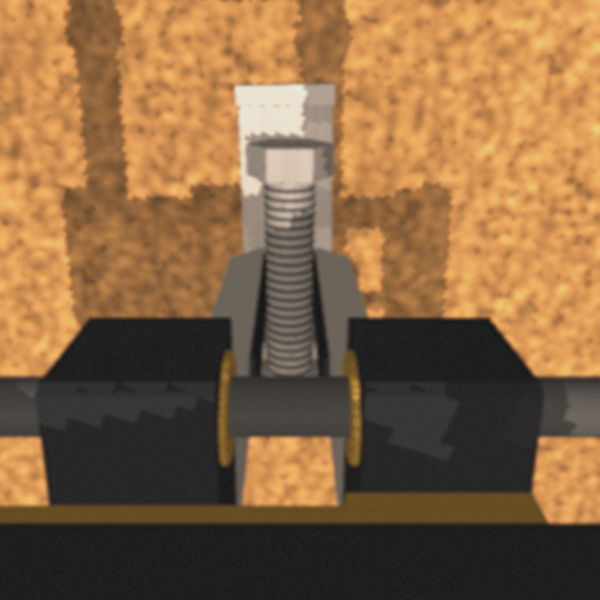

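Gauge_90's near edge corners are (234,87) and (336,85), with its axis leaning about 0.8° left of the bolt's. The bolt head's outer face is at u=290, v=137 to 149.

Run:
```python
from h import *
chk(1.875,120,100,(285,86),(290,137,149),.122,.09)
```

```text
edge [ 0.0618 -0.0019  0.0492] head [ 0.0468 -0.      0.0061] [ 0.0465 -0.0001 -0.0179] plate ctr x 0.0008 bolt ctr x 0.0017 shift x,y units -0.03 -0.061
```

Call:
arm_command(moves="0 0 -0.16 -0.03 -0.03 0.7 -1; 0 0 0 0 0 0.7 -1; 0 0 0 0 0 0.35 -1; 0 0 0 0 0 0.06 -1; 0 0 0 0 0 0 -1")

```text
clock: 23.92
ee_pos: [0.6179, 0.2779, 0.0121]
ee_rot: [0.001, -0.182, 0.983, 0.0]
contact_force: [-0.6, 0.3, -2.5]
gripper_width: 0.0146
finger_force: 30.0
```

Call:
arm_command(moves="0 0 0 0 0 0 -1")

```text
clock: 24.05
ee_pos: [0.618, 0.2779, 0.0124]
ee_rot: [0.001, -0.182, 0.983, 0.0]
contact_force: [-0.3, -0.1, -2.4]
gripper_width: 0.015
finger_force: 30.0
```

Call:
arm_command(moves="0 0 0 0 0 0.03 -1; 0 0 0 0 0 0 0; 0 0 0 0 0 0 0; 0 0 0 0 0 0 0; 0 0 0 0 0 -0.5 0")

```text
clock: 24.68
ee_pos: [0.6163, 0.2773, 0.0248]
ee_rot: [-0.001, -0.182, 0.983, -0.0]
contact_force: [-0.8, 0.0, 0.0]
gripper_width: 0.0463
finger_force: 0.0
```

Call:
arm_command(moves="0 0 0 0 0 -1 0; 0 0 0 0 0 -1 0; 0 0 0 0 0 -1 0.2; 0 0 0 0 0 -1 0.2; 0 0 0 0.79 -0.955 0 0.2")

```text
clock: 25.3
ee_pos: [0.6082, 0.2445, 0.1498]
ee_rot: [0.004, -0.183, 0.983, 0.001]
contact_force: [-0.4, -0.2, 0.2]
gripper_width: 0.0561
finger_force: 0.0
```

Call:
arm_command(moves="0 0 0 0.79 -0.955 0 0.2; 0 0 0 0.79 -0.955 0 0.2; 0 0 0 0.79 -0.955 0 0.2; 0 0 0 0.79 -0.955 0 0.2; 0 0 0 0.79 -0.955 0 0.2")

```text
clock: 25.92
ee_pos: [0.546, 0.0651, 0.1468]
ee_rot: [0.001, -0.182, 0.983, -0.0]
contact_force: [0.5, -0.4, 0.4]
gripper_width: 0.0563
finger_force: 0.0
```

Call:
arm_command(moves="0 0 0 0.79 -0.955 0 0.2; 0 0 0 0.79 -0.955 0 0.2; 0 0 0 0.79 -0.955 0 0.2; 0 0 0 0.79 -0.955 0 0.2; 0 0 0 0.79 -0.955 0 0.2")

```text
clock: 26.55
ee_pos: [0.4867, -0.1112, 0.1467]
ee_rot: [0.001, -0.182, 0.983, -0.001]
contact_force: [0.3, 0.4, -0.3]
gripper_width: 0.0566
finger_force: 0.0
```

Call:
arm_command(moves="0 0 0 0.79 -0.955 0 0.2; 0 0 0 0.79 -0.955 0 0.2; 0 0 0 0.79 -0.955 0 0.2; 0 0 1 0 0 0 0.2; 0 0 1 0 0 0 0.2")

```text
clock: 27.18
ee_pos: [0.4513, -0.2165, 0.1466]
ee_rot: [0.001, -0.094, 0.996, -0.0]
contact_force: [0.6, -0.2, -0.1]
gripper_width: 0.0564
finger_force: 0.0
```

Call:
arm_command(moves="0 0 1 0 0 0 0.2; 0 0 1 0 0 0 0.2; 0 0 1 0 0 0 0.2; 0 0 1 0 0 0 0.2; 0 0 1 0 0 0 0.2")

```text
clock: 27.8
ee_pos: [0.4516, -0.2159, 0.1467]
ee_rot: [0.001, 0.123, 0.992, -0.0]
contact_force: [0.2, -0.0, -0.3]
gripper_width: 0.0566
finger_force: 0.0
```

Call:
arm_command(moves="0 0 1 0 0 0 0.2; 0 0 0.2 0 0 0 0.2; 0 0 0 0 0 0 0.2")

```text
clock: 28.18
ee_pos: [0.4514, -0.2158, 0.146]
ee_rot: [0.0, 0.173, 0.985, -0.0]
contact_force: [-0.4, -0.7, -0.3]
gripper_width: 0.0564
finger_force: 0.0
```

Run:
```python
from h import *
to(.4515,-.2155,.006,160)
blobs('wrist',.012,'w9.png',700)
```

```text
t 28.18 pos [ 0.4514 -0.2158  0.146 ] yaw 160.06 tilt [ 0.0008 -0.0005] w 0.0564 GO [0.01 0.01 4.67] turn z 0.01
[413.  173.4] 1050 ctr [ 0.4758 -0.0681] L [0.0369 0.0972] yaw 177.8
[272.  197.5] 1533 ctr [ 0.4498 -0.2182] L [0.0249 0.1118] yaw 160.5
[159.2 198.6] 761 ctr [ 0.4075 -0.3323] L [0.0373 0.0628] yaw 37.9
[204.6 269.9] 1572 ctr [ 0.5021 -0.3207] L [0.0327 0.106 ] yaw 125.4
[343.4 269.9] 1586 ctr [ 0.5573 -0.169 ] L [0.0327 0.1062] yaw 14.6
[535.5 273.5] 1986 ctr [0.6371 0.0378] L [0.0528 0.0844] yaw 173.3
[ 18.  282.5] 1217 ctr [ 0.4419 -0.5297] L [0.0411 0.0483] yaw 148.9
[ 26.5 341. ] 3423 ctr [ 0.5154 -0.5634] L [0.0628 0.1076] yaw 149.7
[528.5 343.5] 4034 ctr [0.7303 0.0166] L [0.0728 0.1051] yaw 173.3
```

Bolt_110 is at wrist (272,197), 112 mm long and aligned at 160.5°. Both eye bolts are well clear. Gripping.

Call:
arm_command(moves="0 0 -0.06 0.02 -0.03 1 0.2; 0 0 0 0 0 1 0.2; 0 0 0 0 0 1 0.2; 0 0 0 0 0 1 0.2; 0 0 0 0 0 0.66 0.2")

```text
clock: 28.85
ee_pos: [0.4499, -0.216, 0.0045]
ee_rot: [-0.001, 0.171, 0.985, 0.0]
contact_force: [0.2, -0.3, 0.3]
gripper_width: 0.0563
finger_force: 0.0
```

Call:
arm_command(moves="0 0 0 0 0 0 0.2; 0 0 0 0 0 0 -1; 0 0 0 0 0 0 -1; 0 0 0 0 0 0 -1; 0 0 0 0 0 0 -1")

```text
clock: 29.48
ee_pos: [0.4506, -0.2165, 0.0061]
ee_rot: [0.0, 0.171, 0.985, -0.0]
contact_force: [0.1, -0.0, -0.3]
gripper_width: 0.02
finger_force: 0.0
```

Call:
arm_command(moves="0 0 0 0 0 0 -1")

```text
clock: 29.6
ee_pos: [0.4506, -0.2166, 0.006]
ee_rot: [0.0, 0.171, 0.985, -0.0]
contact_force: [-0.6, 0.0, 2.6]
gripper_width: 0.0146
finger_force: 30.0
```

Run:
```python
from h import *
o,M,_=where(); to(.654,-.0782,o['ee_pos'][2],168)
```

```text
t 29.6 pos [ 0.4506 -0.2166  0.006 ] yaw 160.31 tilt [ 0.0005 -0.0005] w 0.0146 GO [-4.83  6.63  0.  ] turn z -1.54
```

Call:
arm_command(moves="0 0 0 0 0 -0.95 -1; 0 0 0 0 0 -0.95 -1; 0 0 0 0 0 -0.95 -1; 0 0 0 0 0 -0.95 -1; 0 0 0 -0.69 0.95 0 -1")

```text
clock: 30.22
ee_pos: [0.4798, -0.1978, 0.1218]
ee_rot: [0.002, 0.172, 0.985, -0.001]
contact_force: [0.3, 0.4, -1.7]
gripper_width: 0.0148
finger_force: 30.0
```

Call:
arm_command(moves="0 0 0 -0.69 0.95 0 -1; 0 0 0 -0.69 0.95 0 -1; 0 0 0 -0.69 0.95 0 -1; 0 0 0 -0.69 0.95 0 -1; 0 0 0 -0.69 0.95 0 -1")

```text
clock: 30.85
ee_pos: [0.6253, -0.0963, 0.1189]
ee_rot: [-0.001, 0.171, 0.985, 0.0]
contact_force: [0.2, -0.4, -1.2]
gripper_width: 0.0147
finger_force: 30.0
```

Call:
arm_command(moves="0 0 0 -0.69 0.95 0 -1; 0 0 -0.8 0 0 0.8 -1; 0 0 -0.74 0 0 0.9 -1; 0 0 0 0 0 0.1 -1; 0 0 0 0 0 0 -1")

```text
clock: 31.48
ee_pos: [0.6541, -0.0774, 0.0658]
ee_rot: [-0.0, 0.105, 0.994, 0.0]
contact_force: [-0.2, -0.4, -0.2]
gripper_width: 0.0143
finger_force: 30.0
```

Run:
```python
from h import *
c,im=snap('wrist','w10.png')
to(.654,-.0782,.0112,168)
cv2.imwrite('pics/w10b.png',cv2.resize(im[100:420,120:440,::-1],(600,600),interpolation=cv2.INTER_CUBIC))
```

```text
t 31.52 pos [ 0.6546 -0.0776  0.0665] yaw 167.95 tilt [ 0.0013 -0.0002] w 0.0148 GO [ 0.02 -0.02  1.84] turn z -0.01
```

View pics/w10b.png

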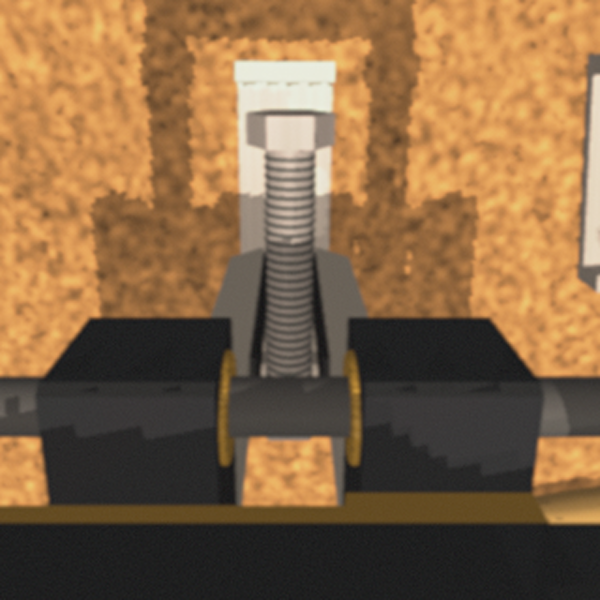

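Gauge_110's near edge corners are (235,62) and (335,62), parallel to the bolt. The bolt head is at u=290, with its outer face at v=109 to 115.

Run:
```python
from h import *
chk(1.875,120,100,(285,62),(290,109,115),.142,.11)
```

```text
edge [ 0.0708 -0.0021  0.0494] head [ 0.0558 -0.0003  0.0061] [ 0.056  -0.0004 -0.0179] plate ctr x -0.0002 bolt ctr x 0.0009 shift x,y units -0.036 -0.06
```

Call:
arm_command(moves="0 0 0 -0.03 -0.05 0.7 -1; 0 0 0 0 0 0.7 -1; 0 0 0 0 0 0.35 -1; 0 0 0 0 0 0.09 -1; 0 0 0 0 0 0 -1")

```text
clock: 32.15
ee_pos: [0.6555, -0.0792, 0.0115]
ee_rot: [0.001, 0.105, 0.995, -0.0]
contact_force: [0.6, -0.5, -1.8]
gripper_width: 0.0146
finger_force: 30.0
```

Call:
arm_command(moves="0 0 0 0 0 0.01 -1; 0 0 0 0 0 0 -1")

```text
clock: 32.4
ee_pos: [0.6554, -0.0792, 0.011]
ee_rot: [0.001, 0.105, 0.995, -0.0]
contact_force: [0.5, -0.2, 0.8]
gripper_width: 0.0143
finger_force: 30.0
```

Call:
arm_command(moves="0 0 0 0 0 0 0; 0 0 0 0 0 0 0; 0 0 0 0 0 0 0; 0 0 0 0 0 -0.5 0; 0 0 0 0 0 -1 0")

```text
clock: 33.02
ee_pos: [0.6538, -0.0789, 0.0551]
ee_rot: [-0.001, 0.105, 0.995, 0.0]
contact_force: [0.5, 0.1, 0.4]
gripper_width: 0.0472
finger_force: 0.0
```

Call:
arm_command(moves="0 0 0 0 0 -1 0; 0 0 0 0 0 -1 0; 0 0 0 0 0 -1 0; 0 0 0 0 0 -1 0; 0 0 0 1 0 -1 0")

```text
clock: 33.65
ee_pos: [0.6265, -0.0732, 0.2069]
ee_rot: [0.001, 0.105, 0.995, -0.0]
contact_force: [-0.5, 0.6, 0.1]
gripper_width: 0.0471
finger_force: 0.0
```

Call:
arm_command(moves="0 0 0 1 0 0 0; 0 0 0 1 0 0 0; 0 0 0 1 0 0 0; 0 0 0 1 0 0 0; 0 0 0 1 0 0 0")

```text
clock: 34.28
ee_pos: [0.4777, -0.0414, 0.2063]
ee_rot: [0.001, 0.105, 0.995, -0.0]
contact_force: [-0.8, -0.2, -0.2]
gripper_width: 0.047
finger_force: 0.0
```

Call:
arm_command(moves="0 0 0 1 0 0 0; 0 0 0 1 0 0 0; 0 0 0 1 0 0 0; 0 0 0 1 0 0 0; 0 0 0 0 0 0 0")

```text
clock: 34.9
ee_pos: [0.3597, -0.0162, 0.2061]
ee_rot: [0.001, 0.104, 0.995, -0.0]
contact_force: [0.1, -0.4, 0.6]
gripper_width: 0.0472
finger_force: 0.0
```

Run:
```python
from h import *
c,im=snap('top','top2.png'); s,im2=snap('scene','scene2.png')
a=cv2.resize(im[155:300,155:445],(800,400),interpolation=cv2.INTER_CUBIC)
cv2.imwrite('pics/f1.png',a[:,:,::-1])
cv2.imwrite('pics/f2.png',cv2.resize(im2[150:330,150:380,::-1],(760,595),interpolation=cv2.INTER_CUBIC))
```

```text
(no output)
```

View pics/f1.png

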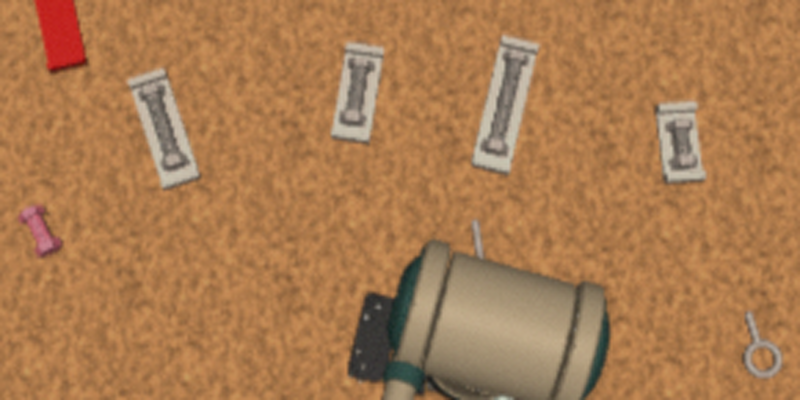

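View pics/f2.png

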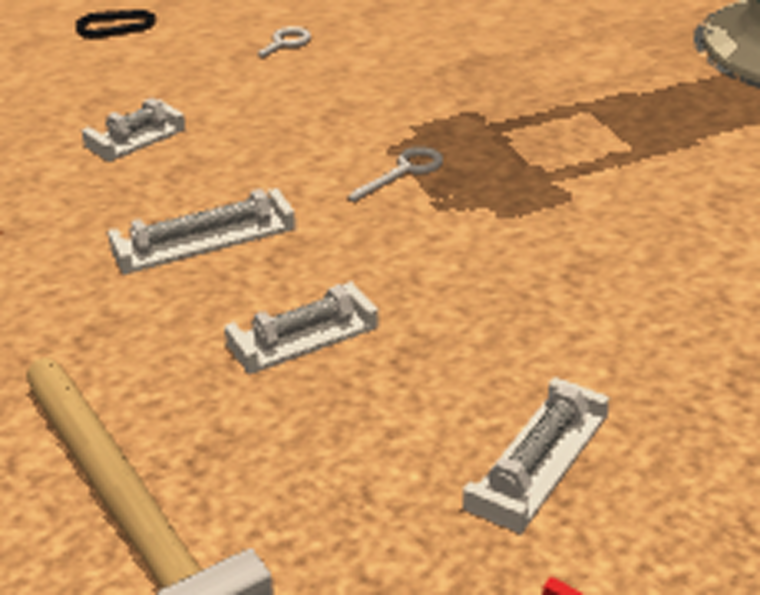

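The top crop shows all four bolts on the floors of their own plates: gauge_90 at (165,128), gauge_70 at (357,92), gauge_110 at (506,105) and gauge_50 at (681,143). All are centred and aligned, and the oblique view confirms they lie flat between the raised ends. The eye bolts and the pink decoy have not moved.

```bash
python3 -c "
from h import *
print(order.sign_off())"
```

```text
the job is handed in; nothing more can be done
None
```

All four hex bolts lie flat and centred in their matching gauge plates (confirmed in the final top and scene pictures), the eye bolts were left untouched, the gripper is open and clear, and the job was handed in at about 35 s.

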